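Catch the springing charger drawer

TASK

The drawer of the rose-gold hearing-aid charger springs out hard when it is released. Press the round cream button with one finger, catch the drawer with the other finger soon after it starts to come out, and then let it out slowly against that finger, all the way to its stop without a bang, so that both hearing aids stay lying in it. Only touch: pick nothing up, leave the other things on the desk where they are, and finish with the hand clear of everything.

Things in the scene. Friction and masses are not known exactly. Their poses are not given: they have to be found in the camera images.
- charger: Rose-gold plastic charger, fixed to the desk. Origin: on the desk, under the middle of the housing. Its -x axis is the way the drawer comes out, +y points to the side with the button, z is up. Housing 94 long (x -44 to +50, with a shut flap to +55 on the back), 84 wide (y -42 to +42), 44 high, with a clear window on top. Beside it at +y, a low wing (x -100 to +50, y 42 to 90, 16 high) that juts out forward past the drawer's front and carries the button.
- drawer_front (a point): Middle of the drawer's flat upright front panel, on its outer face, 30 above the desk. The panel is 84 wide (along the charger's y) and 8 thick and spans 3 to 42 above the desk; shut, its face is at charger x -52, y 0. Axes as the charger's; it moves with the drawer, along -x.
- drawer (a joint): How far the drawer is out (m): 0 shut and latched, 0.050 out at its stop. A spring pushes it out with about 2.4 N when shut and 1.4 N at the stop (it stays out by itself); left free it shoots to the stop within about 0.3 s at some 0.3 m/s. To let it out gently keep it under 0.1 m/s near the stop. It does not latch open or jam anywhere.
- button_top (a point): Centre of the flat top of the round cream release button, 26 in diameter, at charger x -78, y 64 (so 26 out in front of the shut drawer's face and 64 to the side of its middle), 27 above the desk when up, 21 when fully down. Its top stands 11 above the wing. A finger standing in front of the drawer at the height of the pressed button overlaps the panel by 21 in height. The desk before the drawer is bare for at least 100.
- release (a joint): How far the button is pressed (m): 0 up, 0.006 fully down. The latch lets go at about 0.0035. Spring: about 1.4 N at the start to 3.5 N fully down, plus about 0.5 N from the latch. It springs back up when let go; once the drawer has come out by 6 the button is not needed any more.
- drawer_floor (a point): Middle of the drawer's inner floor, 12 above the desk; axes as the charger's. Inside 80 by 60, walls 20 high, split in four equal wells by a cross; moves with the drawer.
- aid_a_mid (a point): Centre of the grey hearing aid, a loose crescent about 29 x 17 x 9, lying in a front well of the drawer (seen through the clear window).
- aid_b_mid (a point): Centre of the beige hearing aid, same size, in the other front well.
- coaster: Loose round clear glass coaster, 92 in diameter, 7 high, behind the charger. Origin: centre of the underside.
- pill_box: Loose white ceramic pill box with a blue knob on its lid, 60 x 90 x 37. Origin: centre of the underside.
- magnifier: Loose small steel magnifier, lens ring 68 in diameter, flat arm reaching 116 to its -x, 12 high. Origin: under the middle of the lens.
- pick: Loose grey cleaning pick with a silicone tip, 116 long along its x, 8 thick, lying on the desk about 190 to 220 before the charger's origin. Origin: near its middle, on the desk.
- cup: Loose blue mug, 76 in diameter, 80 high. Origin: centre of the underside.
- glasses_case: Loose green spectacle case, 60 x 155 x 34. Origin: centre of the underside.
There are look-alikes about, which are no part of the job. Of the things that look like the charger, the smaller one is meant.

How it is judged:
By the outcome, as a careful person would: the job done as asked, in the order asked, and still so for the second after the job is handed in, with the robot touching nothing.
It also fails if it takes over 42 s, if anything falls off the work surface, if the arm or the gripper's body presses on something with over 40 N, if the wrist force passes 120 N, or if a joint passes its speed limit or range.

ROBOT

A 6-joint arm with a two-finger parallel gripper is mounted at the origin on the work surface. World frame = base frame: x ahead of the robot, y to its left, z up, the work surface at z = 0. Lengths are in mm, angles in rad, forces in N, time in s.
With the tool pointing down it reaches from about 275 to 1000 mm from the base axis. Payload 8.4 kg.
Tool frame: the origin (TCP) lies on the centre line of the jaws, within the pads' length; the fingertips stand 14 mm ahead of it and the grasp point (between the pads) lies 5 mm behind it; z points along the fingers, y is the line along which they close (so a half turn about z gives the same grasp; the last joint's range is limited). The gripper opens to 85 mm and grips with 20 to 120 N. Pads are 22 mm wide; open, the fingers measure 114 mm over their backs; the gripper's body (76 mm by 85 mm) begins 54 mm behind the grasp point. The pads swing forward as they close: fully open they stand 13 mm farther back than shut.
Start: joints at [1.286, 0.353, 1.633, -0, 1.155, -0.002], TCP at [174.402, 600.177, 245.281] pointing down, gripper open.
Joint ranges: [-2.63, 2.63], [-0.92, 2.1], [0.06, 2.66], [-1.3, 4.44], [0, 2.69], [-3.02, 3.02]. Speed limits (rad/s): [2.22, 2.22, 2.79, 3.14, 3.14, 3.14].

INTERFACE

Orientations are given as [roll, pitch, yaw] about the fixed x, y, z axes, in that order (R = Rz(yaw) Ry(pitch) Rx(roll)).
In Python, from rig import r gives the robot as it stands.
- The arm moves only by the tool step_arm, never from a script. Its argument "plan" is text: rows parted by semicolons, each of 7 numbers parted by spaces: the turn, a rotation vector about the world's x, y, z in degrees, then the shift along the world's x, y, z in mm, then the closure in counts, from 0 (fully open) to 255 (shut). In form: rx ry rz x y z hand; .... A call has 1 to 8 rows; each row is the pose to reach, as a shift and turn from the pose commanded when the call began; what a row does not reach only later rows make up. A row lasts 1/10 s, in which the tool goes at most 50 mm and 8.59 degrees, less where a joint would pass 70% of its speed; a pose out of reach is approached as far as the arm can. A call with a gripper value outside its range is refused whole. The fingers move at their own pace and stop on an object; "force" is the grip in N (left out, the last holds). Time passes only in rows, so rows that repeat a pose let the fingers close. It gives the time, the measured TCP pose, the force, the opening and the grip force at its end, in the units of the state.
- r.sense(): the state, without advancing time (a new reading comes with each control period).
- r.grab_frame(name): name is "scene" or "side" or "wrist"; returns (picture, depth): 480x640x3 uint8, red, green, blue; 480x640 float32, mm along the optical axis (not along the pixel's ray), 0 where there is no reading.
- r.get_calibration(name): a dict with "K" (3x3 intrinsics, pixels), "world_from_camera" (4x4, takes a point from camera to world coordinates). Camera axes: x right, y down, z forward; pixel columns grow to the right and rows downward; lengths in mm; the calibration is good to about 2 mm. A picture is of the moment at which its call begins: read the wrist's pose just before it. get_calibration takes no time and is no camera call; for the wrist camera it gives the pose at the moment of the call.
- r.sign_off(): hands the job in; it is judged then, once.
The state is a dict: "clock": time; "qpos": joint angles; "qvel": joint speeds; "joint_efforts": joint torques, N m; "eef_pos": TCP position; "tcp_rot": TCP orientation; "contact_force": force on the tool from outside, world axes, zero at the start; "wrist_torque": the same for the moment, N m; "opening": opening from 0.0 (shut) to 1.0 (fully open); "grasp_force": force on a finger pad.
Only numpy, scipy, OpenCV 4.12 (cv2) and the standard library are available. Lean on these libraries where they do the work, as an engineer would, in place of code of your own. Each camera call takes 0.05 s, during which the arm holds its last target. There are 200 camera calls.

## Working session

There is one attempt and no reset: what is moved stays moved. The work goes in short steps, Python scripts to look and compute and a tool call to move; the robot and the scene stay as the last step left them, time stands still between calls to the robot, and variables do not carry over. Pictures are saved under pics/ and viewed, at most 10 in all, crops included, and the job is handed in when it is done.

Besides the shell and the picture viewer there is one more tool, called by a JSON object that holds its "method" and its "body". step_arm: Moves the arm, as the interface text tells. Its arguments: {"type":"object","properties":{"plan":{"type":"string"},"force":{"type":"number"}},"required":["plan"]}

```bash
mkdir -p pics; cat > h.py <<'E'
import numpy as np,cv2
from rig import r
def grab(n):
    c=r.get_calibration(n); p,d=r.grab_frame(n)
    np.savez(f'pics/{n}.npz',p=p,d=d,K=c['K'],T=c['world_from_camera'])
    cv2.imwrite(f'pics/{n}.png',p[:,:,::-1])
def pt(n,u,v,z=None):
    f=np.load(f'pics/{n}.npz');K,T=f['K'],np.array(f['T'])
    ray=np.linalg.inv(K)@[u,v,1]
    if z is None: s=f['d'][int(v),int(u)]
    else: s=(z-T[2,3])/(T[:3,:3]@ray)[2]
    return T[:3,:3]@(ray*s)+T[:3,3]
E
python3 - <<'E'
from h import *
grab('scene');grab('side')
print(r.sense())
for n in('scene','side'):
  f=np.load(f'pics/{n}.npz');print(f['K'],f['T'])
E
```

```text
{'clock': 0.1, 'qpos': array([ 1.28562124e+00,  3.53576079e-01,  1.63402663e+00, -6.48969851e-06,
        1.15521016e+00, -2.38908257e-03]), 'qvel': array([ 3.18283483e-05, -1.96229136e-03, -2.73582031e-03,  1.19505694e-03,
        1.74817766e-03,  1.15380533e-04]), 'joint_efforts': array([-6.27218415e-04, -6.06358624e+01, -3.42819750e+01, -1.74039513e-05,
        3.88097571e-03,  1.14152246e-05]), 'eef_pos': array([174.27954809, 599.79946488, 244.65267869]), 'tcp_rot': array([-3.14037242e+00,  3.01887357e-06,  2.85880928e+00]), 'contact_force': array([-0.55815275, -0.24873834, -0.30710063]), 'wrist_torque': array([ 0.02343481, -0.03453854,  0.04456621]), 'grasp_force': 0.0, 'opening': 0.9960756776422592}
[[605.0881713    0.         321.89278787]
 [  0.         605.0881713  255.61971432]
 [  0.           0.           1.        ]] [[-6.79486086e-01  5.97281961e-01 -4.26090270e-01  9.69222196e+02]
 [ 7.33594874e-01  5.43814070e-01 -4.07559588e-01  4.78817890e+02]
 [-1.17141061e-02 -5.89508707e-01 -8.07677079e-01  9.36507660e+02]
 [ 0.00000000e+00  0.00000000e+00  0.00000000e+00  1.00000000e+00]]
[[482.35337865   0.         324.67214572]
 [  0.         482.35337865 233.91797538]
 [  0.           0.           1.        ]] [[ 9.50901925e-01 -1.60470421e-01  2.64640840e-01  2.62153830e+02]
 [-3.09488867e-01 -4.97103706e-01  8.10619854e-01 -6.69934741e+02]
 [ 1.47343323e-03 -8.52723373e-01 -5.22360679e-01  4.97512555e+02]
 [ 0.00000000e+00  0.00000000e+00  0.00000000e+00  1.00000000e+00]]
```

View pics/scene.png

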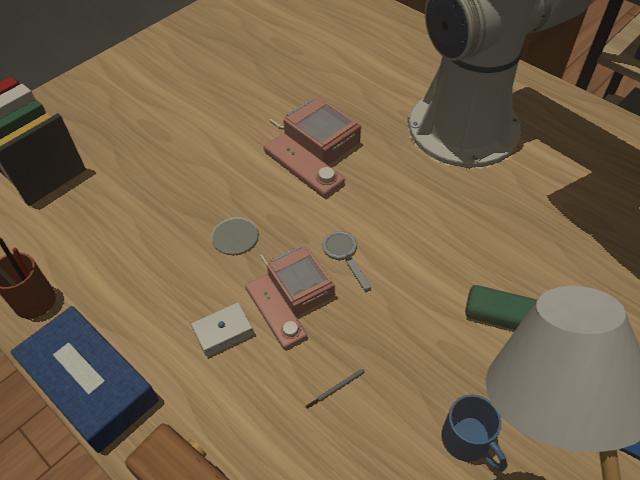

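View pics/side.png

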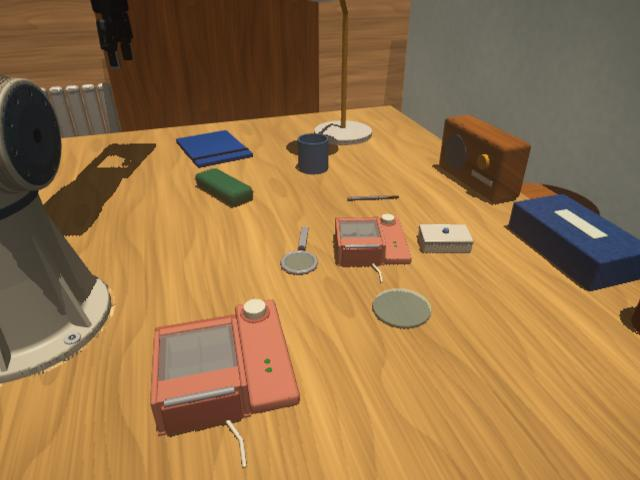

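```bash
python3 - <<'E'
from h import *
p=cv2.imread('pics/scene.png')[235:355,230:390]; cv2.imwrite('pics/c1.png',cv2.resize(p,None,fx=5,fy=5,interpolation=cv2.INTER_CUBIC))
p=cv2.imread('pics/side.png')[200:280,320:420]; cv2.imwrite('pics/c2.png',cv2.resize(p,None,fx=7,fy=7,interpolation=cv2.INTER_CUBIC))
E
```

```text
(no output)
```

View pics/c1.png

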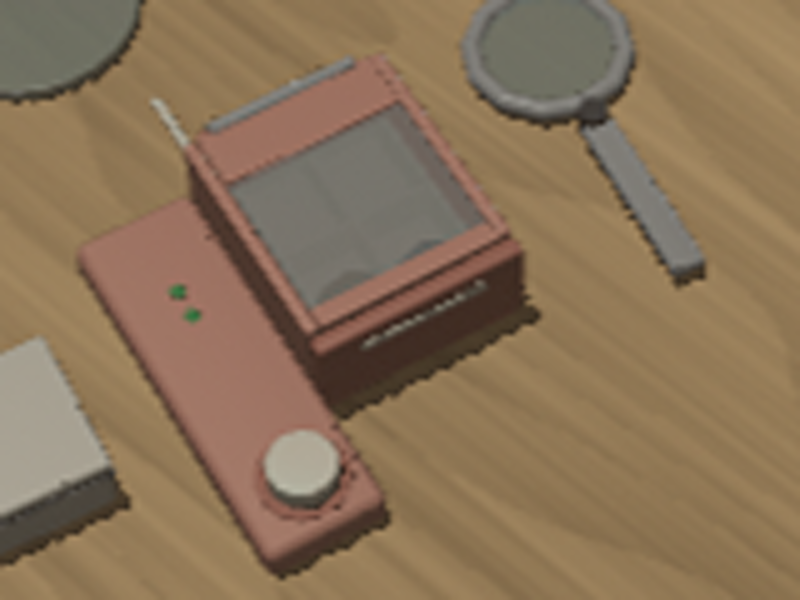

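View pics/c2.png

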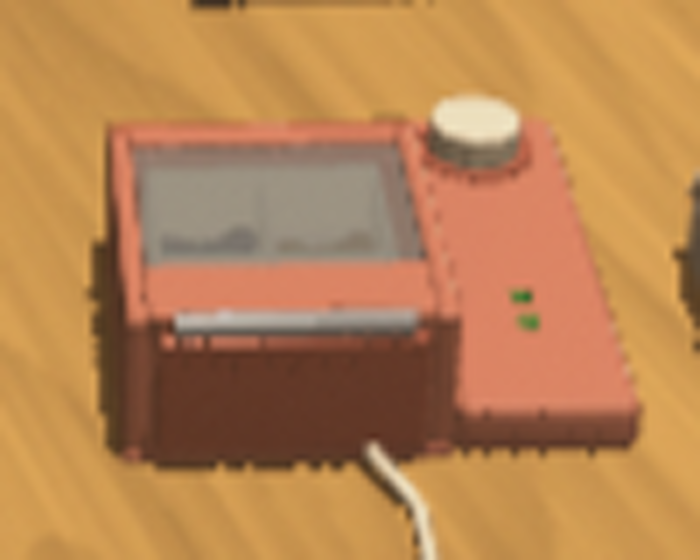

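```bash
python3 - <<'E'
from h import *
from scipy.optimize import least_squares
S=[(302,463,-78,64,27),(313,348,-52,42,42),(522,252,-52,-42,42),(192,150,50,42,44),(318,328,-44,42,44),(378,57,50,-42,44),(510,230,-44,-42,44),(82,252,50,90,16),(272,558,-100,90,16),(383,500,-100,42,16)]
D=[(475,118,-78,64,27),(110,318,50,-42,44),(458,318,50,42,44),(637,408,50,90,16),(553,125,-100,90,16)]
W=[];M=[]
for n,L,s,o in(('scene',S,5,(230,235)),('side',D,7,(320,200))):
  for u,v,x,y,z in L:
    W.append(pt(n,u/s+o[0],v/s+o[1],z)[:2]);M.append((x,y))
    if (x,y)==(-78,64): print(n,'button depth',pt(n,u/s+o[0],v/s+o[1]),'ray',W[-1])
W=np.array(W);M=np.array(M)
f=lambda p:M@np.array([[np.cos(p[2]),np.sin(p[2])],[-np.sin(p[2]),np.cos(p[2])]])+p[:2]
for sl in(slice(0,10),slice(10,15),slice(0,15)):
  b=min((least_squares(lambda p:(f(p)[sl]-W[sl]).ravel(),[500,100,a],loss='soft_l1') for a in(0,1.5,3,-1.5)),key=lambda s:s.cost)
  print(b.x,np.degrees(b.x[2]),b.cost);print(np.round(f(b.x)[sl]-W[sl],1).tolist())
print('btn,front',f(b.x)[0])
E
```

```text
scene button depth [638.48663497  84.58265134  28.9590587 ] ray [637.77270034  83.7316446 ]
side button depth [638.29959035  80.36098826  28.8459358 ] ray [639.78111452  83.31617579]
[553.94655628  27.17573039   4.42050432] 253.27624094828127 23.54447034030646
[[-0.1, -0.3], [0.8, 3.6], [-1.5, 1.0], [0.9, -4.0], [4.6, -0.5], [-3.8, -0.5], [-0.8, 1.9], [0.3, -4.9], [2.1, -0.2], [-2.3, 1.2]]
[554.4230031   26.34382482 500.78045009] 28692.60625274215 7.473650288615328
[[-1.0, -1.7], [1.1, -0.5], [-0.7, 0.9], [-0.3, -0.4], [1.9, 4.6]]
[553.98842111  26.84383153  35.83329328] 2053.096471224985 32.626767146034304
[[0.1, -0.9], [0.9, 3.1], [-1.3, 0.8], [0.7, -4.4], [4.8, -1.0], [-3.9, -0.6], [-0.6, 1.6], [0.1, -5.4], [2.3, -0.9], [-2.0, 0.6], [-1.9, -0.5], [1.0, -0.4], [-0.7, 1.6], [-0.1, 0.7], [0.8, 6.1]]
btn,front [637.90271203  82.86518263]
```

```bash
python3 - <<'E'
from h import *
print(pt('side',343,132),pt('side',313,155),pt('side',343,20));
for u,v in((575,310),(500,380),(545,430),(620,440),(475,420)): print(pt('scene',u,v))
E
```

```text
[727.139627   585.8929482   22.17365346] [574.32973682 378.21409587  51.32689526] [731.30727193 615.80772776 315.70830316]
[633.95563352 452.35721307 494.57187281]
[694.6138285  435.25686944 427.84957761]
[714.82100053 488.72777921 441.3762949 ]
[684.07293524 537.71863543 447.3019724 ]
[552.03731266 407.77976759   7.1067302 ]
```

{"method": "step_arm", "body": {"plan": "0 0 -8 40 -44 -7 100; 0 0 -14 74 -82 -14 100; 0 0 -20 108 -120 -20 100; 0 0 -26 142 -158 -27 100; 0 0 -32 176 -196 -33 100; 0 0 -38 208 -233 -38 100; 0 0 -44 238 -267 -43 100; 0 0 -48 260 -292 -45 100"}}

```text
clock: 0.9
eef_pos: [435.3, 306.0, 199.7]
tcp_rot: [-3.141, 0.0, 2.017]
contact_force: [0.2, 0.5, -0.0]
opening: 0.607
grasp_force: 0.0
```

{"method": "step_arm", "body": {"plan": "0 0 -7 30 -33 -5 100; 0 0 -14 60 -66 -10 100; 0 0 -21 90 -100 -15 100; 0 0 -28 120 -134 -20 100; 0 0 -35 150 -168 -25 100; 0 0 -40 172 -192 -29 100; 0 0 -42.7 178 -199 -30 100; 0 0 -42.7 178 -199 -30 100"}}

```text
clock: 1.7
eef_pos: [612.9, 107.7, 169.5]
tcp_rot: [-3.141, 0.001, 1.273]
contact_force: [1.0, 0.3, -0.1]
opening: 0.611
grasp_force: 0.0
```

```bash
python3 - <<'E'
from h import *
s=r.sense();print(s['clock'],s['eef_pos'],s['tcp_rot'],s['opening'],s['contact_force'])
grab('wrist');grab('side')
f=np.load('pics/wrist.npz');print(f['K'],f['T'])
E
```

```text
1.7 [612.89761413 107.67433003 169.496029  ] [-3.14081629e+00  5.77527911e-04  1.27299081e+00] 0.6106461741926983 [ 0.97506683  0.34478262 -0.08683433]
[[352.67947759   0.         323.05648541]
 [  0.         352.67947759 235.44540165]
 [  0.           0.           1.        ]] [[ 9.55860577e-01 -2.78432964e-01 -9.38383762e-02  6.35922317e+02]
 [-2.93819097e-01 -9.06824597e-01 -3.02224235e-01  1.85733894e+02]
 [-9.45758083e-04  3.16455739e-01 -9.48606805e-01  2.97528052e+02]
 [ 0.00000000e+00  0.00000000e+00  0.00000000e+00  1.00000000e+00]]
```

View pics/wrist.png

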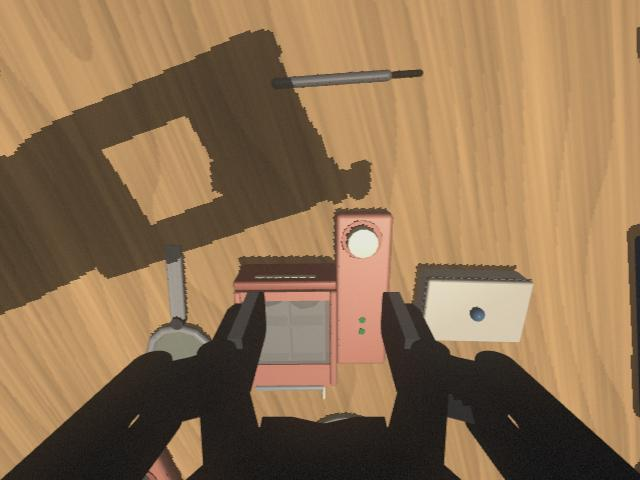

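```bash
python3 - <<'E'
from h import *
from scipy.optimize import least_squares
S=[(363,241,-78,64,27),(336,213,-100,42,16),(391,213,-100,90,16),(382,362,50,90,16),(235,282,-52,-42,42),(337,282,-52,42,42),(331,386,50,42,44)]
W=np.array([pt('wrist',u,v,z)[:2] for u,v,x,y,z in S]);M=np.array([(a[2],a[3]) for a in S])
f=lambda p:M@np.array([[np.cos(p[2]),np.sin(p[2])],[-np.sin(p[2]),np.cos(p[2])]])+p[:2]
b=least_squares(lambda p:(f(p)-W).ravel(),[554,27,-1.865],loss='soft_l1')
print(b.x,np.degrees(b.x[2]));print(np.round(f(b.x)-W,1).tolist(),f(b.x)[0],pt('wrist',363,241))
F=np.load('pics/wrist.npz');K,T=F['K'],F['T'];d=F['d']
s=r.sense();yaw=s['tcp_rot'][2];e=s['eef_pos']
v,u=np.mgrid[280:420,200:440];dd=d[280:420,200:440]
P=np.stack([(u-K[0,2])/K[0,0]*dd,(v-K[1,2])/K[1,1]*dd,dd],-1).reshape(-1,3)@T[:3,:3].T+T[:3,3]
P=P[(dd.ravel()>0)&(P[:,2]>100)]-e
ax=np.array([np.cos(yaw),np.sin(yaw)]);ay=np.array([np.sin(yaw),-np.cos(yaw)])
x=P[:,:2]@ax;y=P[:,:2]@ay
# x along drawer-out, y along charger +y, z rel TCP
for lo in range(-16,60,4):
  for sg in(-1,1):
    m=(P[:,2]>=lo)&(P[:,2]<lo+4)&(y*sg>0)
    if m.sum()>5:print(lo,sg,m.sum(),np.round([*np.percentile(x[m],[1,99]),*np.percentile(y[m],[1,99])],1))
p=cv2.imread('pics/wrist.png')[270:390,200:440];cv2.imwrite('pics/c3.png',cv2.resize(p,None,fx=3.3,fy=3.3,interpolation=cv2.INTER_CUBIC))
E
```

```text
[553.7757145   29.05155881  -1.87399024] -107.37173144416253
[[-0.7, -1.1], [-0.3, 0.4], [2.2, -0.6], [0.3, -3.2], [-2.6, 3.7], [-0.4, 2.6], [2.6, -0.1]] [638.14498705  84.38532652] [638.80871763  85.11991272  26.06759848]
-12 -1 59 [-10.8   9.4 -28.4 -25. ]
-12 1 63 [-10.9   9.1  26.5  31.7]
-8 -1 159 [-11.5  10.3 -36.9 -25.1]
-8 1 151 [-11.3  10.2  26.4  38.2]
-4 -1 218 [-11.6  10.4 -38.1 -25.1]
-4 1 212 [-12.1  10.1  26.4  39.4]
0 -1 232 [-11.3  10.4 -38.7 -25.1]
0 1 246 [-11.7   9.9  26.4  40. ]
4 -1 262 [-11.3  10.3 -38.7 -25.1]
4 1 261 [-11.8  10.   26.4  40. ]
8 -1 279 [-12.   10.3 -38.6 -25.1]
8 1 272 [-11.9   9.9  26.4  39.9]
12 -1 310 [-11.5  10.4 -38.5 -25.1]
12 1 310 [-11.8  10.   26.3  40. ]
16 -1 335 [-11.7  10.3 -38.8 -25.1]
16 1 340 [-11.8  10.   26.3  40.1]
20 -1 277 [-11.8  10.4 -37.9 -25. ]
20 1 268 [-11.8  10.2  26.3  38.9]
24 -1 499 [-11.1  10.6 -33.8 -25.1]
24 1 511 [-11.8  10.4  26.3  35.1]
28 -1 192 [ -0.8  12.6 -38.9 -26.6]
28 1 165 [-0.1 12.3 28.  38.3]
32 -1 358 [  9.8  12.9 -38.2 -26.1]
32 1 305 [ 9.8 12.6 27.6 37. ]
36 -1 350 [  9.8  12.3 -36.9 -24.7]
36 1 273 [ 9.6 11.7 26.  35.8]
40 -1 388 [  9.8  11.6 -35.5 -23.3]
40 1 313 [ 9.5 11.6 24.4 34.7]
44 -1 280 [  9.8  12.  -34.2 -22.9]
44 1 202 [ 9.7 11.5 24.1 33.6]
48 -1 72 [ 10.4  15.9 -33.4 -19.7]
48 1 64 [10.9 15.8 21.1 32. ]
52 -1 417 [ 14.7  16.5 -30.6 -18.4]
52 1 378 [14.4 16.3 19.8 30.1]
56 -1 752 [  7.9  16.7 -29.9  -5.8]
56 1 660 [ 7.9 16.5  6.9 29.2]
```

View pics/c3.png

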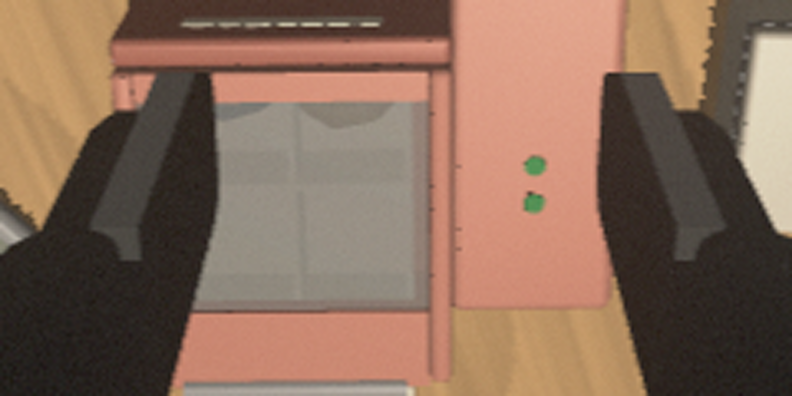

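{"method": "step_arm", "body": {"plan": "0 0 0 -1 -6 -30 100; 0 0 0 -2 -13 -62 100; 0 0 0 -3 -19 -92 100; 0 0 0 -3.5 -22 -112 100; 0 0 0 -3.5 -22.5 -122 100; 0 0 0 -3.5 -22.5 -124 100; 0 0 0 -3.5 -22.5 -124 100"}}

```text
clock: 2.5
eef_pos: [609.1, 87.4, 46.9]
tcp_rot: [3.141, -0.0, 1.277]
contact_force: [0.2, -0.0, -1.0]
opening: 0.608
grasp_force: 0.0
```

```bash
python3 - <<'E'
from h import *
s=r.sense();print(s['clock'],s['eef_pos'],s['tcp_rot'],s['contact_force'])
grab('wrist')
F=np.load('pics/wrist.npz');K,T=F['K'],F['T'];d=F['d']
yaw=s['tcp_rot'][2];e=s['eef_pos']
v,u=np.mgrid[0:480,0:640]
P=np.stack([(u-K[0,2])/K[0,0]*d,(v-K[1,2])/K[1,1]*d,d],-1).reshape(-1,3)@T[:3,:3].T+T[:3,3]
x=(P-e)[:,:2]@[np.cos(yaw),np.sin(yaw)];y=(P-e)[:,:2]@[np.sin(yaw),-np.cos(yaw)];z=P[:,2]
p=F['p'].reshape(-1,3).astype(int)
m=(d.ravel()>0)&(p.min(1)>120)&(z>22)&(z<32)&(abs(y)<60)&(p.max(1)-p.min(1)<50)
print('btn',m.sum(),[np.round(np.percentile(a[m],[2,50,98]),1) for a in(x,y,z)])
for a,b in((-70,-45),(-20,5)):
  for lo in range(6,46,4):
    m=(d.ravel()>0)&(y>a)&(y<b)&(z>=lo)&(z<lo+4)&(x<-10)
    if m.sum()>5: print(a,lo,m.sum(),np.round(np.percentile(x[m],[2,50,98]),1))
for sg in(-1,1):
  m=(d.ravel()>0)&(y*sg>20)&(y*sg<42)&(p.max(1)<90)&(abs(x)<11)&(z>28)&(z<60)
  print('tip',np.round([z[m].min(),np.percentile(z[m],2)],1))
cv2.imwrite('pics/c4.png',cv2.resize(F['p'][180:420,180:500,::-1],None,fx=2.4,fy=2.4,interpolation=cv2.INTER_CUBIC))
E
```

```text
2.5 [609.13402662  87.39187188  46.8864882 ] [ 3.14107803e+00 -3.38627751e-04  1.27690755e+00] [ 0.18081229 -0.03254712 -0.96971933]
btn 2 [array([-1.2, -0.7, -0.2]), array([37.1, 37.3, 37.4]), array([25.9, 26.3, 26.8])]
-70 6 99 [-23.  -22.5 -21.8]
-70 10 114 [-23.5 -22.5 -21.7]
-70 14 121 [-23.3 -22.5 -21.9]
-70 18 125 [-23.2 -22.5 -21.8]
-70 22 128 [-23.2 -22.5 -21.9]
-70 26 125 [-23.2 -22.5 -21.8]
-70 30 106 [-23.3 -22.5 -21.7]
-70 34 114 [-23.3 -22.5 -21.7]
-70 38 297 [-89.5 -66.  -22.1]
-70 42 673 [-89.2 -71.2 -55.9]
-20 6 184 [-22.8 -22.1 -21.4]
-20 10 198 [-22.9 -22.2 -21.5]
-20 14 202 [-22.8 -22.2 -21.5]
-20 18 222 [-23.  -22.2 -21.4]
-20 22 233 [-22.9 -22.1 -21.4]
-20 26 248 [-22.9 -22.1 -21.4]
-20 30 255 [-22.9 -22.  -21. ]
-20 34 303 [-22.8 -22.1 -21.1]
-20 38 1469 [-55.4 -27.3 -21.7]
-20 42 2043 [-55.6 -40.4 -26.4]
tip [34.8 37.2]
tip [34.9 36.9]
```

View pics/c4.png

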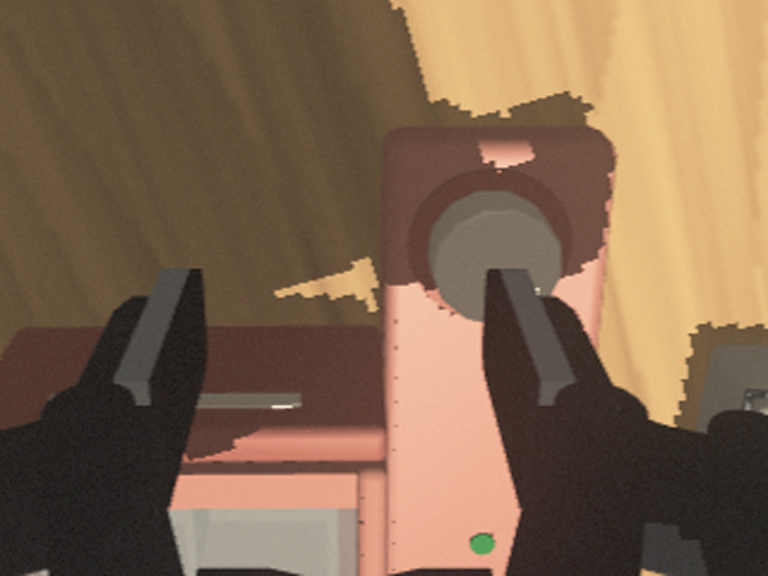

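{"method": "step_arm", "body": {"plan": "0 0 0 0 0 0 100; 0 0 0 0 0 -4 100; 0 0 0 0 0 -7 100; 0 0 0 0 0 -7 100; 0 0 0 0 0 -7 100"}}

```text
clock: 3.05
eef_pos: [608.8, 86.6, 39.2]
tcp_rot: [-3.141, 0.0, 1.276]
contact_force: [0.6, -0.8, 0.6]
opening: 0.609
grasp_force: 0.0
```

```bash
cat > m.py <<'E'
from h import *
s=r.sense();print(s['clock'],s['eef_pos'],s['tcp_rot'],s['contact_force'])
grab('wrist')
F=np.load('pics/wrist.npz');K,T=F['K'],F['T'];d=F['d']
yaw=s['tcp_rot'][2];e=s['eef_pos']
v,u=np.mgrid[0:480,0:640]
P=np.stack([(u-K[0,2])/K[0,0]*d,(v-K[1,2])/K[1,1]*d,d],-1).reshape(-1,3)@T[:3,:3].T+T[:3,3]
x=(P-e)[:,:2]@[np.cos(yaw),np.sin(yaw)];y=(P-e)[:,:2]@[np.sin(yaw),-np.cos(yaw)];z=P[:,2]
p=F['p'].reshape(-1,3).astype(int);ok=d.ravel()>0
m=ok&(y>15)&(y<45)&(x>-5)&(x<25)&(z>19.5)&(z<30)&(p.min(1)>50)
print('btn',m.sum(),[np.round(np.percentile(a[m],[2,50,98]),1) for a in(x,y,z)])
for a,b in((-70,-45),(-20,5)):
    m=ok&(y>a)&(y<b)&(z>=10)&(z<35)&(x<-8); print('panel x',np.round(np.percentile(x[m],[2,50,98]),1))
for sg in(-1,1):
  m=ok&(y*sg>20)&(y*sg<42)&(p.max(1)<90)&(abs(x)<14)&(z>e[2]-11)&(z<e[2]+12)
  print('finger x,y',np.round(np.percentile(x[m],[1,99]),1),np.round(np.percentile(y[m],[1,99]),1))
E
python3 m.py
```

```text
3.05 [608.79362992  86.62649216  39.15856613] [-3.14129867e+00  1.17928439e-04  1.27572205e+00] [ 0.62509112 -0.82077086  0.57004316]
btn 1773 [array([-3. , 10. , 17.5]), array([17.1, 26.1, 40.6]), array([20.2, 26.2, 27.5])]
panel x [-22.5 -21.8 -20.9]
panel x [-22.2 -21.3 -20.3]
finger x,y [-10.7  11.4] [-40.1 -26.6]
finger x,y [-10.1  11.3] [24.9 38. ]
```

{"method": "step_arm", "body": {"plan": "0 0 0 -0.6 -1.9 2 100; 0 0 0 -1.2 -3.8 2 100; 0 0 0 -1.2 -3.8 1 100; 0 0 0 -1.2 -3.8 -1 100; 0 0 0 -1.2 -3.8 -3 100; 0 0 0 -1.2 -3.8 -5 100; 0 0 0 -1.2 -3.8 -6 100; 0 0 0 -1.2 -3.8 -6 100"}}

```text
clock: 3.9
eef_pos: [607.9, 83.0, 33.2]
tcp_rot: [3.141, -0.0, 1.276]
contact_force: [0.4, -0.6, 0.2]
opening: 0.608
grasp_force: 2.5
```

```bash
python3 m.py
```

```text
3.9 [607.86698927  82.98138954  33.24133596] [ 3.14138581e+00 -2.22550909e-04  1.27561807e+00] [ 0.35748049 -0.64464587  0.18368194]
btn 1886 [array([-0.2, 11.8, 20.9]), array([17.4, 27.7, 40.4]), array([20.1, 21.9, 27.4])]
panel x [-12.  -11.3 -10.3]
panel x [-46.4 -11.  -10. ]
finger x,y [-11.6  11.4] [-40.  -20.4]
finger x,y [-10.   11.3] [24.8 38.1]
```

{"method": "step_arm", "body": {"plan": "0 0 0 0.6 1.9 0 100; 0 0 0 1.2 3.8 0 100; 0 0 0 1.5 4.8 3 100; 0 0 0 1.7 5.7 6 100; 0 0 0 2.0 6.7 9 100; 0 0 0 2.6 8.6 9 100; 0 0 0 3.2 10.5 9 100; 0 0 0 3.8 12.4 9 100"}}

```text
clock: 4.75
eef_pos: [611.6, 95.5, 42.4]
tcp_rot: [3.141, -0.0, 1.276]
contact_force: [0.9, 1.4, 1.2]
opening: 0.608
grasp_force: 0.9
```

```bash
python3 m.py
```

```text
4.75 [611.63655586  95.52234741  42.42154442] [ 3.14139268e+00 -1.58407368e-04  1.27578463e+00] [0.88804252 1.39907249 1.23121789]
btn 885 [array([-4.5,  3.5,  8.4]), array([16.9, 24.2, 39.5]), array([19.9, 25.8, 27.4])]
panel x [-11.9 -11.2 -10.3]
panel x [-60.1 -11.5 -10.1]
finger x,y [-11.7  11.4] [-40.2 -20.8]
finger x,y [-10.4  11.3] [24.8 38. ]
```

{"method": "step_arm", "body": {"plan": "0 0 0 0.7 2.4 0 100; 0 0 0 1.5 4.8 0 100; 0 0 0 2.2 7.2 0 100; 0 0 0 2.9 9.6 0 100; 0 0 0 3.6 12 0 100; 0 0 0 4.4 14.4 0 100; 0 0 0 5.1 16.7 0 100; 0 0 0 5.8 19.1 0 100"}}

```text
clock: 5.6
eef_pos: [617.3, 114.5, 42.2]
tcp_rot: [-3.141, 0.0, 1.276]
contact_force: [-0.4, 0.8, 0.6]
opening: 0.609
grasp_force: 0.7
```

{"method": "step_arm", "body": {"plan": "0 0 0 0.6 1.9 0 100; 0 0 0 1.2 3.8 0 100; 0 0 0 1.7 5.7 0 100; 0 0 0 2.3 7.7 0 100; 0 0 0 2.9 9.6 0 100; 0 0 0 3.5 11.5 0 100; 0 0 0 4.1 13.4 0 100; 0 0 0 4.7 15.3 0 100"}}

```text
clock: 6.4
eef_pos: [622.1, 129.7, 42.2]
tcp_rot: [3.142, 0.0, 1.276]
contact_force: [-0.6, 0.3, 0.4]
opening: 0.613
grasp_force: 0.0
```

```bash
python3 m.py
```

```text
6.4 [622.05904729 129.668731    42.22463291] [3.14155933e+00 2.05016195e-04 1.27583621e+00] [-0.58609204  0.2895346   0.4088538 ]Traceback (most recent call last):
  File "m.py", line 11, in <module>
    print('btn',m.sum(),[np.round(np.percentile(a[m],[2,50,98]),1) for a in(x,y,z)])
                                  ~~~~~~~~~~~~~^^^^^^^^^^^^^^^^
    return _quantile_unchecked(
        a, q, axis, out, overwrite_input, method, keepdims, weights)
    return _ureduce(a,
                    func=_quantile_ureduce_func,
    ...<5 lines>...
                    overwrite_input=overwrite_input,
                    method=method)
    r = func(a, **kwargs)
    result = _quantile(arr,
                       quantiles=q,
    ...<2 lines>...
                       out=out,
                       weights=wgt)
    slices_having_nans = np.isnan(arr[-1, ...])
                                  ~~~^^^^^^^^^
IndexError: index -1 is out of bounds for axis 0 with size 0
```

{"method": "step_arm", "body": {"plan": "0 0 0 1.5 4.8 0 100; 0 0 0 2.9 9.6 0 100; 0 0 0 4.4 14.4 5 100; 0 0 0 4.4 14.4 25 100; 0 0 0 4.4 14.4 55 100; 0 0 0 4.4 14.4 85 100; 0 0 0 4.4 14.4 105 100; 0 0 0 4.4 14.4 110 100"}}

```text
clock: 7.25
eef_pos: [628.0, 144.8, 155.4]
tcp_rot: [3.138, -0.002, 1.276]
contact_force: [-0.0, -0.3, 0.8]
opening: 0.608
grasp_force: 0.0
```

```bash
sed -i '/btn/d;/finger/d' m.py; python3 m.py; python3 - <<'E'
from h import *
grab('scene')
a=cv2.imread('pics/wrist.png');b=cv2.imread('pics/scene.png')[230:400,190:400]
a=cv2.resize(a[130:430,150:470],(400,375));b=cv2.resize(b,(400,324),interpolation=cv2.INTER_CUBIC)
o=np.zeros((375,800,3),np.uint8);o[:,:400]=a;o[:324,400:]=b;cv2.imwrite('pics/c5.png',o)
E
```

```text
7.25 [628.01493411 144.76428287 155.38291321] [ 3.13756071e+00 -2.29252909e-03  1.27607130e+00] [-0.00612398 -0.27652518  0.84829148]
panel x [-107.   -55.   -32.1]
panel x [-107.6  -71.3  -32. ]
```

View pics/c5.png

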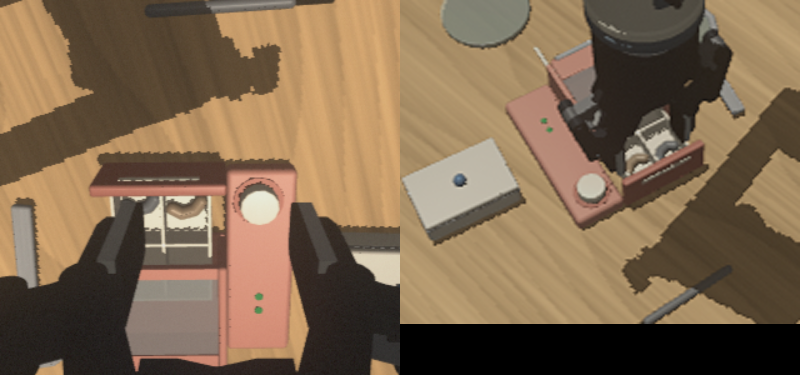

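{"method": "step_arm", "body": {"plan": "0 0 0 0 10 30 100; 0 0 0 0 20 60 100; 0 0 0 0 20 60 100; 0 0 0 0 20 60 100; 0 0 0 0 20 60 100"}}

```text
clock: 7.85
eef_pos: [625.4, 163.7, 210.3]
tcp_rot: [-3.139, 0.002, 1.276]
contact_force: [0.0, 0.6, -0.5]
opening: 0.607
grasp_force: 0.0
```

```bash
python3 -c "
from rig import r
print(r.sense()['clock'],r.sign_off())"
```

```text
the job is handed in; nothing more can be done
7.85 None
```

The job is handed in at 7.85 s: I pressed the button, caught the drawer about 6.5 mm out and let it out slowly (about 25 mm/s) to its stop at about 50 mm; the last picture shows both hearing aids lying in it, and the hand finished clear.

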